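Lift the egg rack from the pot and hold it up to drip

ROBOT

A 6-joint arm with a two-finger parallel gripper is mounted at the origin on the work surface. World frame = base frame: x ahead of the robot, y to its left, z up, the work surface at z = 0. Lengths are in m, angles in rad, forces in N, time in s.
With the tool pointing down it reaches from about 0.35 to 0.775 m from the base axis. Payload 7.3 kg.
Tool frame: the origin (TCP) lies midway between the tips of the shut fingers; the grasp point (between the pads) lies robot.grip_point_offset behind it (robot.grip_point_offset is the distance from the TCP to the grasp point, in m); z points along the fingers, y is the line along which they close (so a half turn about z gives the same grasp; the last joint's range is limited). The gripper opens to 92 mm and grips with 3 to 60 N. Pads are 19 mm wide; open, the fingers measure 130 mm over their backs; the gripper's body (75 mm by 190 mm) begins 47 mm behind the grasp point.
Start: joints at [-1.372, 0.342, 1.524, -0, 1.275, -0.146], TCP at [0.177, -0.494, 0.189] pointing down, gripper open.
Joint ranges: [-2.53, 2.53], [-0.77, 2.02], [0.04, 2.7], [-1, 4.14], [0.28, 2.66], [-3.11, 3.11]. Speed limits (rad/s): [2.57, 2.57, 3.14, 3.14, 3.14, 3.14].

INTERFACE

Orientations are given as a unit quaternion [w, x, y, z].
In Python, from rig import robot gives the robot as it stands.
- The arm moves only by the shell command python3 -m handwheel 'ROWS' [FORCE]. ROWS is JSON, a list of rows, each an object of numbers: "claw": the finger opening in mm, from 0 to 91.8; "x", "y", "z": the shift along the tool's x, y, z in mm; "wx", "wy", "wz": the turn, a rotation vector about the tool's x, y, z in degrees. A call has 1 to 12 rows; each row is the pose to reach, as a shift and turn from the pose commanded when the call began, along the tool's axes at that moment; what a row does not reach only later rows make up. A row lasts 1/10 s, in which the tool goes at most 50 mm and 8.59 degrees, less where a joint would pass 70% of its speed; a pose out of reach is approached as far as the arm can. A call with a gripper value outside its range is refused whole. The fingers move at their own pace and stop on an object; FORCE is the grip in N (left out, the last holds). Time passes only in rows, so rows that repeat a pose let the fingers close. It gives the time, the measured TCP pose, the force, the opening and the grip force at its end, in the units of the state.
- robot.observe(): the state, without advancing time (a new reading comes with each control period).
- robot.snapshot(name): name is "scene" or "top" or "wrist"; returns (picture, depth): 420x560x3 uint8, red, green, blue; 420x560 float32, m along the optical axis (not along the pixel's ray), 0 where there is no reading.
- robot.camera_info(name): a dict with "fov_y" (degrees; the focal length in pixels is half the picture's height over the tangent of half this angle, whatever the lens; pixels are square), "cx", "cy" (the principal point, pixels), "rvec" (rotation vector, rad) and "tvec" (3), from world to camera coordinates, as OpenCV has them. Camera axes: x right, y down, z forward; pixel columns grow to the right and rows downward; lengths in m; the calibration is good to about 2 mm. A picture is of the moment at which its call begins: read the wrist's pose just before it. camera_info takes no time and is no camera call; for the wrist camera it gives the pose at the moment of the call.
- robot.job_done(): hands the job in; it is judged then, once.
Trained networks look in the newest picture that a camera, given by its name, has taken for a name from the list of things; names that differ only in an ending like _2 or _b are one class to them, and where a whole thing is asked for, a point or a joint stands for the part that bears it (a point fixed in the world has none). Each returns a list of dicts, best first, with "conf" (0 to 1); they miss things now and then, are a little off and sometimes report something else, mostly with a low value. They report only what shows in the picture. A call takes as long as a camera call. They do not tell look-alikes from the thing itself.
- robot.cut_out(target, camera): "pixels" (420x560 bool, what is visible of it) and "pixel" ([row, column] in pixels, amid what is visible of it).
The state is a dict: "time_s": time; "joint_pos": joint angles; "qd": joint speeds; "joint_torque": joint torques, N m; "eef_pos": TCP position; "tcp_rot": TCP orientation; "wrist_force": force on the tool from outside, world axes, zero at the start; "wrist_torque": the same for the moment, N m; "gripper_width": opening from 0.0 (shut) to 1.0 (fully open); "grip_force": force on a finger pad.
Only numpy, scipy, OpenCV 4.12 (cv2) and the standard library are available. Lean on these libraries where they do the work, as an engineer would, in place of code of your own. Each camera call takes 0.05 s, during which the arm holds its last target. There are 200 camera calls.

TASK

Take the lid off the pot and set it down flat, knob up, on the white chopping board without dropping it. Then take the egg rack by its red bar, lift it with its three eggs straight up until it is all clear above the pot's rim, and hold it there over the pot, level and still, for at least three seconds to drip; finish while still holding it up. Keep every egg in its cup and leave the oil bottle, the white cup and the whisk where they are.

Things in the scene. Friction and masses are not known exactly. Their poses are not given: they have to be found in the camera images.
- pot: Open steel cooking pot, 220 mm outside diameter, 4 mm wall, 140 mm tall, floor 5 mm thick; it stands firmly and cannot be moved. Two dark loop handles stick out to its +y and -y sides, to 147 mm from the axis, 105 to 115 mm up. Origin at the centre of its underside, z up. The pot may be left or right of the robot, with the board on the other side.
- board: White plastic chopping board, 280 x 280 x 12 mm, fixed to the counter, on the other side from the pot. Origin at the centre of its underside, z up; its top is at z = 12 mm.
- lid: Round steel lid, 228 mm across, 350 g or so, on the pot at the start. A plug 196 mm across and 8 mm deep hangs loosely inside the pot's rim, so lift it straight up. Origin at the centre of the plug's flat underside (this face lies on the board when set down), z up towards the knob. The dome reaches up to 20 mm above the origin, then comes a thin post of 16 mm diameter.
- lid_knob (a point): Centre of the lid's black round knob: an upright cylinder 32 mm across, 26 mm tall, 36 to 62 mm above the lid's underside; this point is 49 mm above the lid's origin. Grip it from above anywhere round.
- rack: Steel egg rack, loose on the pot's floor (a few mm off centre, turned anyhow), hidden by the lid at first: dotted round plate 176 mm across, its top 14 mm above the origin; three feet; three open cups 51 mm across, 20 mm tall; thin centre post with a red cross bar. About 300 g without eggs. Origin on the post's axis, level with the feet's undersides, z up.
- rack_bar (a point): Centre of the red bar on the rack's post, 110 mm above the rack's origin, axes as the rack's: bar 44 mm long along x, 14 mm wide along y, 16 mm tall, so pinch it along y from above. When in the pot its top is 17 mm below the pot's rim; the eggs' tips are 39 mm below this point and 55 mm off to the sides.
- egg1: First brown hen's egg, 43 mm across, 57 mm tall, 60 g, standing blunt end down in a cup of the egg rack; origin at the centre of its blunt underside, z towards its tip. Loose in its cup: it falls out if the rack is tipped far.
- egg2: Second brown hen's egg, 43 mm across, 57 mm tall, 60 g, standing blunt end down in a cup of the egg rack; origin at the centre of its blunt underside, z towards its tip. Loose in its cup: it falls out if the rack is tipped far.
- egg3: Third brown hen's egg, 43 mm across, 57 mm tall, 60 g, standing blunt end down in a cup of the egg rack; origin at the centre of its blunt underside, z towards its tip. Loose in its cup: it falls out if the rack is tipped far.
- oil: Bystander: amber oil bottle with a yellow cap, 60 mm across, 160 mm tall; origin at the centre of its underside.
- cup: Bystander: white plastic cup, 84 mm across the rim, 55 mm tall; origin at the centre of its underside.
- whisk: Bystander: wire whisk with a black handle, 270 mm long along its x, lying on the counter; origin near its middle, at counter level.
Things that resemble listed ones, but are neither listed nor needed, are in the scene too. Leave any blue or orange look-alike of the lid alone.

How it is judged:
By the outcome, as a careful person would: the job done as asked, in the order asked, and still so for the second after the job is handed in, while the arm keeps its last pose, push and grip.
It also fails if it takes over 67 s, if anything falls off the work surface, if the arm or the gripper's body presses on something with over 40 N, if the wrist force passes 120 N, or if a joint passes its speed limit or range.

## Working session

There is one attempt and no reset: what is moved stays moved. The work goes in short steps, Python scripts to look and compute and a shell command to move; the robot and the scene stay as the last step left them, time stands still between calls to the robot, and variables do not carry over. Pictures are saved under pics/ and viewed, at most 10 in all, crops included, and the job is handed in when it is done.

```bash
mkdir -p pics
cat > h.py <<'E'
import numpy as np, cv2
from rig import robot
from scipy.spatial.transform import Rotation as R
def cam(n):
    c=robot.camera_info(n); f=210/np.tan(np.radians(c['fov_y'])/2)
    return f,c['cx'],c['cy'],R.from_rotvec(c['rvec']).as_matrix(),np.array(c['tvec'])
def cloud(d,c):
    f,cx,cy,M,t=c
    v,u=np.mgrid[:420,:560]
    P=np.stack([(u-cx)/f*d,(v-cy)/f*d,d],-1)
    W=(P-t)@M; W[d<=0]=np.nan
    return W
def tool():
    s=robot.observe(); q=s['tcp_rot']
    return np.array(s['eef_pos']),R.from_quat([q[1],q[2],q[3],q[0]]).as_matrix(),s
E
python3 - <<'E'
from h import *
print(robot.grip_point_offset); p,M,s=tool(); print(p,M.round(3),s['time_s'])
ims=[]
for n in ['scene','top']:
    im,d=robot.snapshot(n); W=cloud(d,cam(n)); ims.append(im)
    cv2.imwrite(f'pics/{n}0.png',im[...,::-1]); np.save(f'{n}0.npy',W)
    for t in ['lid','pot','lid_knob','board','oil','cup','whisk']:
        for r in robot.cut_out(t,n)[:4]:
            m=r['pixels']; q=W[m]; print(n,t,round(r['conf'],2),np.round(r['pixel']),m.sum(),np.nanmedian(q,0).round(3),'zmax',np.nanpercentile(q[:,2],98).round(3))
E
```

```text
0.0188
[ 0.17739848 -0.49361814  0.18865184] [[ 0.941  0.338 -0.   ]
 [ 0.338 -0.941  0.002]
 [ 0.    -0.002 -1.   ]] 0.0
scene lid 0.9 [373. 360.] 6519 [0.631 0.53  0.015] zmax 0.06
scene lid 0.79 [229. 416.] 3521 [0.185 0.339 0.015] zmax 0.058
scene lid 0.68 [239. 339.] 4695 [0.468 0.256 0.147] zmax 0.192
scene pot 0.9 [276. 326.] 1499 [0.539 0.314 0.089] zmax 0.135
scene pot 0.57 [239. 339.] 4762 [0.468 0.256 0.147] zmax 0.192
scene lid_knob 0.93 [239. 339.] 4808 [0.468 0.255 0.147] zmax 0.191
scene lid_knob 0.91 [229. 417.] 3473 [0.185 0.338 0.015] zmax 0.059
scene lid_knob 0.81 [374. 358.] 6500 [0.631 0.53  0.015] zmax 0.06
scene board 0.82 [162. 247.] 4938 [ 0.454 -0.213  0.013] zmax 0.018
scene oil 0.76 [317. 255.] 655 [0.767 0.272 0.107] zmax 0.163
scene cup 0.77 [193. 164.] 527 [ 0.753 -0.275  0.032] zmax 0.058
scene whisk 0.78 [252. 197.] 478 [ 0.78  -0.018  0.018] zmax 0.026
top lid 0.9 [303. 203.] 3792 [0.175 0.331 0.012] zmax 0.054
top lid 0.61 [172. 155.] 3033 [0.619 0.522 0.013] zmax 0.056
top lid 0.56 [210. 224.] 3873 [0.455 0.245 0.145] zmax 0.188
top pot 0.93 [235. 245.] 435 [0.409 0.201 0.106] zmax 0.118
top lid_knob 0.97 [170. 153.] 3111 [0.619 0.521 0.013] zmax 0.056
top lid_knob 0.72 [302. 202.] 3675 [0.173 0.329 0.013] zmax 0.055
top lid_knob 0.58 [210. 230.] 3872 [0.454 0.245 0.145] zmax 0.188
top board 0.91 [218. 358.] 5104 [ 0.468 -0.204  0.011] zmax 0.019
top oil 0.78 [131. 230.] 404 [0.744 0.253 0.102] zmax 0.162
top cup 0.86 [136. 378.] 476 [ 0.762 -0.262  0.021] zmax 0.059
top whisk 0.82 [133. 315.] 316 [ 0.776 -0.044  0.015] zmax 0.026
```

View pics/scene0.png

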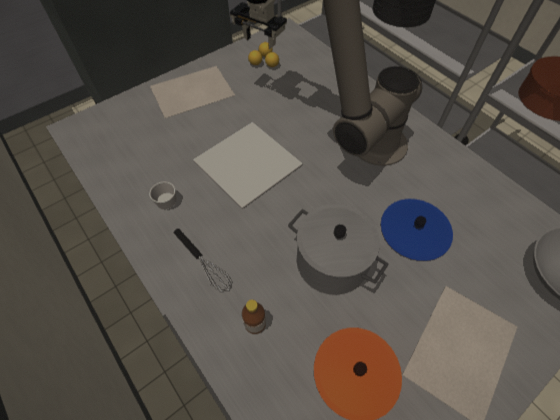

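View pics/top0.png

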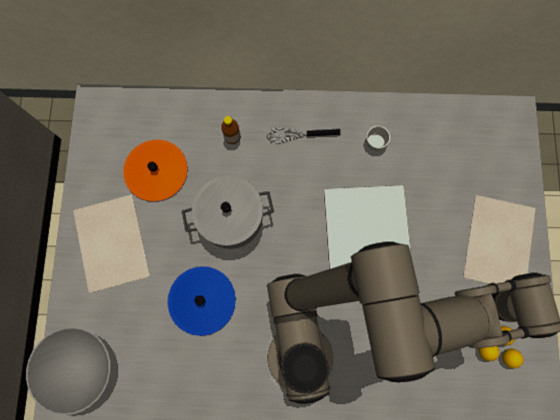

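The scene shows three lids. The steel one sits on the pot (scene ~[239,339], top ~[210,228]). The blue one (top [300,201]) and the orange one (top [170,153]) lie on the counter. The steel one fits the description, because it is on the pot with z≈0.15–0.19. The white board is at top [218,367], and the beige mats are decoys.

Run:
```python
from h import *
for n in ['scene','top']:
    im=cv2.imread(f'pics/{n}0.png'); W=np.load(f'{n}0.npy'); x,y,z=W[...,0],W[...,1],W[...,2]
    near=(abs(x-.46)<.16)&(abs(y-.25)<.17)
    k=near&(z>.172)&(im.max(2)<70); top=k&(z>np.nanpercentile(z[k],60)-.002)
    print(n,'knob all',k.sum(),W[k].mean(0).round(4),'top',W[top].mean(0).round(4), 'mm', W[k].min(0).round(3),W[k].max(0).round(3))
    l=near&(z>.136)&(z<.16); pts=W[l][:,:2].astype(np.float32); print(' lid circle',cv2.minEnclosingCircle(pts), np.percentile(W[l][:,2],[5,50,95]).round(4))
    hnd=near&(z>.09)&(z<.122)&(im.max(2)<90); print(' handles',[ (W[hnd&s].mean(0).round(3),(hnd&s).sum()) for s in (y>.30,y<.18)])
    b=(abs(x-.46)<.2)&(abs(y+.21)<.2)&(z<.022)&(im.min(2)>150); b=cv2.morphologyEx(b.astype(np.uint8),cv2.MORPH_OPEN,np.ones((5,5)))>0
    print(' board',cv2.minAreaRect(W[b][:,:2].astype(np.float32)),np.median(W[b][:,2]).round(4),b.sum())
    print(' counter z',np.nanmedian(z[(abs(x-.6)<.05)&(abs(y)<.05)]).round(4))
im=cv2.imread('pics/scene0.png'); cv2.imwrite('pics/crop.png',cv2.resize(im[180:320,260:480],None,fx=3,fy=3,interpolation=2))
```

```text
scene knob all 131 [0.4639 0.2504 0.1911] top [0.4609 0.2483 0.195 ] mm [0.447 0.234 0.173] [0.476 0.263 0.198]
 lid circle ((0.4596101939678192, 0.246581569314003), 0.1147041842341423) [0.1421 0.1467 0.1529]
 handles [(array([0.474, 0.356, 0.11 ]), np.int64(357)), (array([0.501, 0.119, 0.114]), np.int64(117))]
 board ((0.0, 0.0), (0.0, 0.0), 0.0) nan 0
 counter z 0.0012
top knob all 81 [0.4563 0.2448 0.1916] top [0.457  0.2461 0.1946] mm [0.443 0.231 0.175] [0.471 0.259 0.199]
 lid circle ((0.45946478843688965, 0.24702511727809906), 0.11417648941278458) [0.1383 0.1447 0.1521]
 handles [(array([0.423, 0.377, 0.111]), np.int64(105)), (array([0.487, 0.118, 0.111]), np.int64(105))]
 board ((0.44657760858535767, -0.22560587525367737), (0.2731287181377411, 0.27926474809646606), 4.660579681396484) 0.0111 4971
 counter z -0.001
  return _methods._mean(a, axis=axis, dtype=dtype,
  ret = ret.dtype.type(ret / rcount)
```

View pics/crop.png

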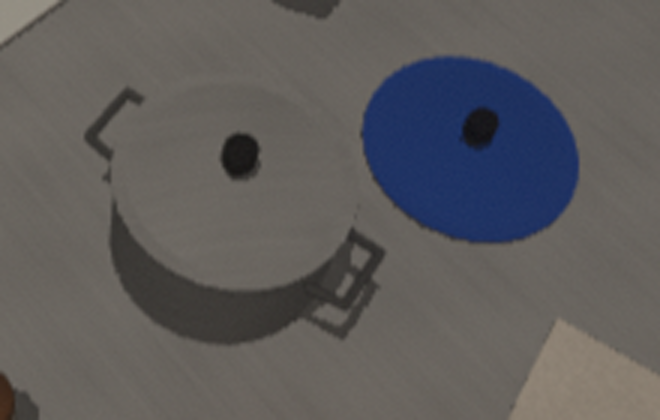

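The crop shows the steel lid with its black knob at about (240,155), on the pot with handles. The blue lid is beside it on the counter. The knob is at (0.459, 0.247) with its top at z 0.194, which matches 0.132+0.062.

```bash
cat >> h.py <<'E'
def to(x,y,z):
    p,M,s=tool(); print('now',p.round(4),'shift mm',(M.T@(np.array([x,y,z])-p)*1000).round(1),'q',np.round(s['joint_pos'],2),'F',np.round(s['wrist_force'],1),'g',s['gripper_width'],s['grip_force'],'t',s['time_s'])
E
python3 -m handwheel '[{"x":373,"y":-231,"z":-111,"claw":91.8},{"x":373,"y":-231,"z":-111,"claw":91.8},{"x":373,"y":-231,"z":-111,"claw":91.8},{"x":373,"y":-231,"z":-111,"claw":91.8},{"x":373,"y":-231,"z":-111,"claw":91.8},{"x":373,"y":-231,"z":-111,"claw":91.8},{"x":373,"y":-231,"z":-111,"claw":91.8},{"x":373,"y":-231,"z":-111,"claw":91.8},{"x":373,"y":-231,"z":-111,"claw":91.8},{"x":373,"y":-231,"z":-111,"claw":91.8},{"x":373,"y":-231,"z":-111,"claw":91.8},{"x":373,"y":-231,"z":-111,"claw":91.8}]'
python3 -c "
from h import *
to(.459,.247,.30)"
```

```text
now [ 0.1775 -0.4941  0.1894] shift mm [ 515.4 -602.3 -110.7] q [-1.37  0.34  1.52 -0.    1.28 -0.15] F [-0.5  0.1  0.1] g 0.9998887770867779 0.0 t 0.8$[0]: bad value
```

```bash
python3 -m handwheel '[{"x":37.3,"y":-23.1,"z":-11.1,"wx":0,"wy":0,"wz":0,"claw":91}]'; python3 -m handwheel --help | head -30
```

```text
time_s: 0.9
eef_pos: [0.2029, -0.4616, 0.199]
tcp_rot: [-0.001, 0.986, 0.169, -0.001]
wrist_force: [1.9, 0.5, 1.2]
gripper_width: 0.992
grip_force: 0.0invalid input: not JSON, or not a number
```

```bash
python3 -m handwheel '[{"x":336,"y":-208,"z":-100,"wx":0,"wy":0,"wz":0,"claw":91},{"x":336,"y":-208,"z":-100,"wx":0,"wy":0,"wz":0,"claw":91},{"x":336,"y":-208,"z":-100,"wx":0,"wy":0,"wz":0,"claw":91},{"x":336,"y":-208,"z":-100,"wx":0,"wy":0,"wz":0,"claw":91},{"x":336,"y":-208,"z":-100,"wx":0,"wy":0,"wz":0,"claw":91},{"x":336,"y":-208,"z":-100,"wx":0,"wy":0,"wz":0,"claw":91},{"x":336,"y":-208,"z":-100,"wx":0,"wy":0,"wz":0,"claw":91},{"x":336,"y":-208,"z":-100,"wx":0,"wy":0,"wz":0,"claw":91},{"x":336,"y":-208,"z":-100,"wx":0,"wy":0,"wz":0,"claw":91},{"x":336,"y":-208,"z":-100,"wx":0,"wy":0,"wz":0,"claw":91}]'
python3 -c "
from h import *
to(.459,.247,.27)"
```

```text
time_s: 1.9
eef_pos: [0.4513, -0.1495, 0.3005]
tcp_rot: [0.0, 0.985, 0.173, 0.0]
wrist_force: [-0.9, 0.1, -0.2]
gripper_width: 0.993
grip_force: 0.0
now [ 0.4513 -0.1495  0.3005] shift mm [ 142.5 -370.1   30.3] q [-0.48  0.18  1.44 -0.    1.52  0.74] F [-0.9  0.1 -0.2] g 0.9933231982894895 0.0 t 1.9
```

```bash
python3 -m handwheel '[{"x":142,"y":-370,"z":30,"wx":0,"wy":0,"wz":0,"claw":91},{"x":142,"y":-370,"z":30,"wx":0,"wy":0,"wz":0,"claw":91},{"x":142,"y":-370,"z":30,"wx":0,"wy":0,"wz":0,"claw":91},{"x":142,"y":-370,"z":30,"wx":0,"wy":0,"wz":0,"claw":91},{"x":142,"y":-370,"z":30,"wx":0,"wy":0,"wz":0,"claw":91},{"x":142,"y":-370,"z":30,"wx":0,"wy":0,"wz":0,"claw":91},{"x":142,"y":-370,"z":30,"wx":0,"wy":0,"wz":0,"claw":91},{"x":142,"y":-370,"z":30,"wx":0,"wy":0,"wz":0,"claw":91},{"x":142,"y":-370,"z":30,"wx":0,"wy":0,"wz":0,"claw":91},{"x":142,"y":-370,"z":30,"wx":0,"wy":0,"wz":0,"claw":91},{"x":142,"y":-370,"z":30,"wx":0,"wy":0,"wz":0,"claw":91}]'
python3 - <<'E'
from h import *
to(.459,.247,.164)
c=cam('wrist'); im,d=robot.snapshot('wrist'); W=cloud(d,c); cv2.imwrite('pics/w1.png',im[...,::-1])
x,y,z=W[...,0],W[...,1],W[...,2]
k=(np.hypot(x-.459,y-.247)<.04)&(z>.170)&(z<.21)
print(k.sum(), cv2.minEnclosingCircle(W[k][:,:2].astype(np.float32)) if k.sum() else '', W[k].mean(0) if k.sum() else '')
l=(np.hypot(x-.459,y-.247)<.13)&(z>.136)&(z<.16)
print(cv2.minEnclosingCircle(W[l][:,:2].astype(np.float32)) if l.sum() else '')
c=cam('top'); im,d=robot.snapshot('top'); W=cloud(d,c); x,y,z=W[...,0],W[...,1],W[...,2]
b=(abs(x-.46)<.2)&(abs(y+.21)<.2)&(z>.006)&(z<.022)
b=cv2.morphologyEx(b.astype(np.uint8),cv2.MORPH_OPEN,np.ones((5,5)))>0
print('board',cv2.minAreaRect(W[b][:,:2].astype(np.float32)),np.median(W[b],0))
for r in robot.cut_out('board','top')[:2]:
    m=r['pixels']; print(r['conf'],r['pixel'],cv2.minAreaRect(W[m&(z<.03)][:,:2].astype(np.float32)))
E
```

```text
time_s: 3.0
eef_pos: [0.4596, 0.2437, 0.2702]
tcp_rot: [0.0, 0.985, 0.17, -0.0]
wrist_force: [-0.1, -0.7, -0.5]
gripper_width: 0.994
grip_force: 0.0
now [0.4596 0.2437 0.2702] shift mm [  0.6  -3.4 106.2] q [ 0.34  0.28  1.38 -0.    1.47  1.57] F [-0.1 -0.7 -0.5] g 0.9936693351318889 0.0 t 3.0
1332 ((0.45671728253364563, 0.24924032390117645), 0.015994735062122345) [0.45886017 0.24977077 0.19214936]
((0.4566856026649475, 0.24919097125530243), 0.1139041930437088)
board ((0.4417339563369751, -0.22407899796962738), (0.27740028500556946, 0.27876797318458557), 5.232942581176758) [ 0.42724769 -0.23066947  0.01155725]
0.85 [226.5, 365.4] ((0.4454546570777893, -0.22524459660053253), (0.288667768239975, 0.2890538275241852), 5.541275501251221)
```

View pics/w1.png

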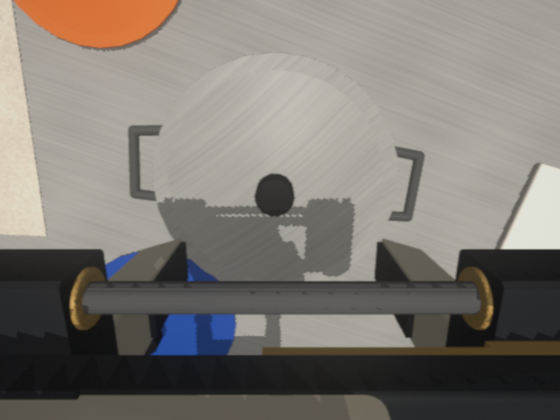

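The wrist view shows the black knob at (273,195) on the steel lid. It measures (0.457, 0.249) with a radius of 16 mm, which fits. Next I descend and grip.

```bash
python3 -m handwheel '[{"x":0,"y":-5,"z":30,"wx":0,"wy":0,"wz":0,"claw":91},{"x":0,"y":-5,"z":60,"wx":0,"wy":0,"wz":0,"claw":91},{"x":0,"y":-5,"z":85,"wx":0,"wy":0,"wz":0,"claw":91},{"x":0,"y":-5,"z":98,"wx":0,"wy":0,"wz":0,"claw":91},{"x":0,"y":-5,"z":106,"wx":0,"wy":0,"wz":0,"claw":91},{"x":0,"y":-5,"z":106,"wx":0,"wy":0,"wz":0,"claw":91},{"x":0,"y":-5,"z":106,"wx":0,"wy":0,"wz":0,"claw":60},{"x":0,"y":-5,"z":106,"wx":0,"wy":0,"wz":0,"claw":42},{"x":0,"y":-5,"z":106,"wx":0,"wy":0,"wz":0,"claw":34},{"x":0,"y":-5,"z":106,"wx":0,"wy":0,"wz":0,"claw":24},{"x":0,"y":-5,"z":106,"wx":0,"wy":0,"wz":0,"claw":10},{"x":0,"y":-5,"z":106,"wx":0,"wy":0,"wz":0,"claw":10}]' 30
python3 -m handwheel '[{"x":0,"y":0,"z":0,"wx":0,"wy":0,"wz":0,"claw":10},{"x":0,"y":0,"z":0,"wx":0,"wy":0,"wz":0,"claw":10},{"x":0,"y":0,"z":0,"wx":0,"wy":0,"wz":0,"claw":10}]'
python3 -c "
from h import *
to(.459,.247,.164)"
```

```text
time_s: 4.35
eef_pos: [0.4576, 0.2505, 0.1645]
tcp_rot: [0.0, 0.985, 0.172, 0.0]
wrist_force: [0.3, 0.2, 0.3]
gripper_width: 0.518
grip_force: 0.0
time_s: 4.65
eef_pos: [0.4576, 0.2505, 0.1644]
tcp_rot: [0.0, 0.985, 0.172, -0.0]
wrist_force: [-0.0, 0.1, 0.2]
gripper_width: 0.259
grip_force: 0.0
now [0.4576 0.2505 0.1644] shift mm [0.2 3.8 0.4] q [ 0.35  0.36  1.57 -0.    1.21  1.58] F [-0.   0.1  0.2] g 0.2588672928881339 0.0 t 4.65
```

```bash
python3 -m handwheel '[{"x":0,"y":0,"z":0,"wx":0,"wy":0,"wz":0,"claw":10},{"x":0,"y":0,"z":0,"wx":0,"wy":0,"wz":0,"claw":10}]'
python3 - <<'E'
from h import *
im,d=robot.snapshot('wrist'); cv2.imwrite('pics/w2.png',im[...,::-1])
E
```

```text
time_s: 4.85
eef_pos: [0.4576, 0.2505, 0.1644]
tcp_rot: [0.0, 0.985, 0.172, -0.0]
wrist_force: [-0.8, 0.1, -0.5]
gripper_width: 0.119
grip_force: 0.0
```

View pics/w2.png

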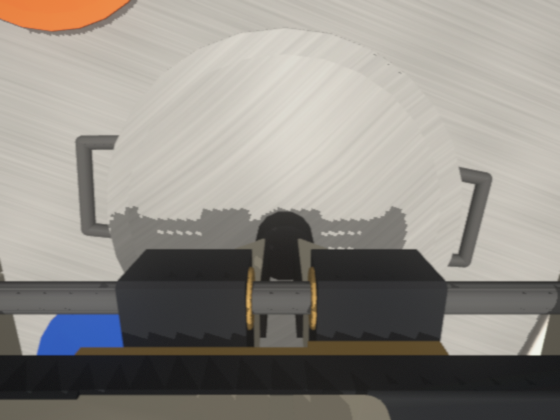

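The wrist view shows the fingers nearly shut at about (285,270). The knob is still visible in front of or below them, so they missed it. I'll compare the measured finger position with the reported TCP.

Run:
```python
from h import *
import json
p,M,s=tool(); c=cam('wrist'); f,cx,cy,Rm,t=c
im,d=robot.snapshot('wrist'); W=cloud(d,c)
def pr(P): q=Rm@P+t; return (q[:2]/q[2]*f+[cx,cy]).round(0),q[2].round(3)
print('cam pos',-Rm.T@t,'axis',Rm[2]); print('tcp px',pr(p),'grasp',pr(p-M[:,2]*.0188))
for v in range(200,350,8): print(v,[ (W[v,u]).round(3).tolist() for u in (255,285,312)])
x,y,z=W[...,0],W[...,1],W[...,2]; k=(np.hypot(x-.459,y-.247)<.06)&(z>.170)&(z<.2)&(im.max(2)<60)
print('knob',W[k].mean(0),k.sum())
for n in ['scene','top']:
    c=cam(n);im,d=robot.snapshot(n);f,cx,cy,Rm,t=c;print(n,'tcp px',pr(p)); q=im[...,::-1]; u,v=pr(p)[0].astype(int); cv2.imwrite(f'pics/{n}2.png',cv2.resize(q[max(v-70,0):v+70,u-70:u+70],(400,400))) ; np.save(n+'2.npy',cloud(d,c))
a=np.hstack([cv2.imread('pics/scene2.png'),cv2.imread('pics/top2.png')]);cv2.imwrite('pics/st2.png',a)
```

```text
cam pos [0.52591348 0.27533104 0.3596325 ] axis [-0.25745842 -0.09206964 -0.9618931 ]
tcp px (array([282., 231.]), np.float64(0.208)) grasp (array([282., 243.]), np.float64(0.19))
200 [[0.466, 0.271, 0.151], [0.472, 0.254, 0.151], [0.478, 0.238, 0.15]]
208 [[0.461, 0.269, 0.151], [0.468, 0.252, 0.153], [0.473, 0.236, 0.149]]
216 [[0.457, 0.267, 0.151], [0.471, 0.254, 0.179], [0.468, 0.234, 0.151]]
224 [[0.451, 0.266, 0.15], [0.471, 0.254, 0.191], [0.463, 0.233, 0.151]]
232 [[0.447, 0.264, 0.151], [0.468, 0.252, 0.193], [0.458, 0.23, 0.15]]
240 [[0.455, 0.264, 0.184], [0.464, 0.251, 0.195], [0.468, 0.238, 0.193]]
248 [[0.464, 0.265, 0.215], [0.46, 0.25, 0.195], [0.472, 0.241, 0.214]]
256 [[0.463, 0.264, 0.221], [0.456, 0.248, 0.194], [0.493, 0.255, 0.278]]
264 [[0.464, 0.264, 0.23], [0.452, 0.247, 0.194], [0.493, 0.256, 0.282]]
272 [[0.483, 0.267, 0.275], [0.447, 0.245, 0.193], [0.492, 0.255, 0.282]]
280 [[0.481, 0.267, 0.275], [0.421, 0.235, 0.149], [0.491, 0.255, 0.285]]
288 [[0.483, 0.267, 0.282], [0.485, 0.26, 0.282], [0.489, 0.255, 0.286]]
296 [[0.483, 0.266, 0.285], [0.484, 0.259, 0.284], [0.489, 0.255, 0.288]]
304 [[0.481, 0.266, 0.285], [0.483, 0.259, 0.286], [0.487, 0.254, 0.288]]
312 [[0.478, 0.265, 0.285], [0.481, 0.258, 0.285], [0.485, 0.253, 0.289]]
320 [[0.464, 0.262, 0.267], [0.391, 0.224, 0.147], [0.483, 0.253, 0.289]]
328 [[0.461, 0.261, 0.267], [0.385, 0.222, 0.146], [0.48, 0.251, 0.287]]
336 [[0.46, 0.26, 0.269], [0.378, 0.219, 0.146], [0.478, 0.25, 0.287]]
344 [[0.458, 0.259, 0.269], [0.371, 0.217, 0.144], [0.48, 0.251, 0.293]]
knob [0.46194463 0.25147537 0.19086246] 2058
scene tcp px (array([340., 234.]), np.float64(1.045))
top tcp px (array([225., 208.]), np.float64(1.494))
```

View pics/st2.png

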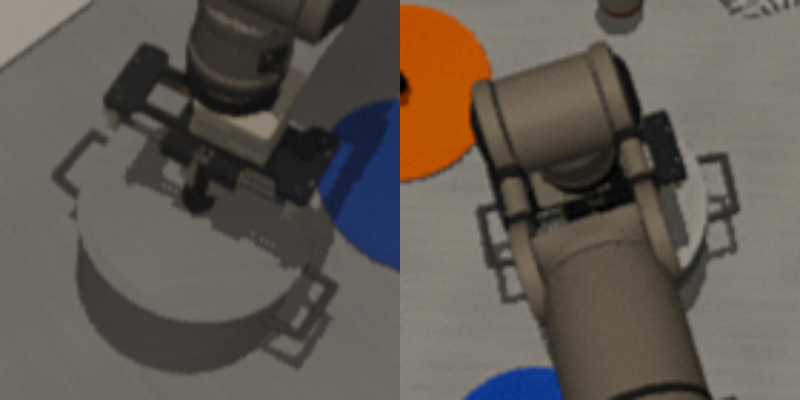

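The fingers actually straddle the knob: the finger clouds are ~28–32 mm apart with the knob top between them. I'll read the state again and close fully.

```bash
python3 -m handwheel '[{"x":0,"y":0,"z":0,"wx":0,"wy":0,"wz":0,"claw":5},{"x":0,"y":0,"z":0,"wx":0,"wy":0,"wz":0,"claw":5},{"x":0,"y":0,"z":0,"wx":0,"wy":0,"wz":0,"claw":5},{"x":0,"y":0,"z":0,"wx":0,"wy":0,"wz":0,"claw":5},{"x":0,"y":0,"z":0,"wx":0,"wy":0,"wz":0,"claw":5}]' 30
python3 - <<'E'
from h import *
for i in range(3):
  c=cam('wrist');im,d=robot.snapshot('wrist');p,M,s=tool();W=cloud(d,c)
  print(s['gripper_width'],s['grip_force'],s['time_s'])
L=(W-p)@M
m=(abs(L[...,0])<.02)&(L[...,2]<-.015)&(L[...,2]>-.06)
h=L[...,1][m]; print(np.histogram(h,bins=np.arange(-.06,.061,.005)))
h=(abs(L[...,0])<.03)&(L[...,2]>-.034)&(L[...,2]<-.015)
print(np.histogram(L[...,1][h],bins=np.arange(-.03,.031,.003)))
E
```

```text
time_s: 5.55
eef_pos: [0.4576, 0.2505, 0.1644]
tcp_rot: [0.0, 0.985, 0.172, -0.0]
wrist_force: [-0.4, 0.1, 0.4]
gripper_width: 0.056
grip_force: 0.0
0.05343981980088577 0.0 5.6
0.05749421548181976 0.0 5.65
0.05346595770742123 0.0 5.7
(array([  0,   0,   0,   0,   0,   0,   0,   0,  14, 135, 365, 593, 584,
       352, 213,  22,   0,   0,   0,   0,   0,   0,   0,   0]), array([-6.00000000e-02, -5.50000000e-02, -5.00000000e-02, -4.50000000e-02,
       -4.00000000e-02, -3.50000000e-02, -3.00000000e-02, -2.50000000e-02,
       -2.00000000e-02, -1.50000000e-02, -1.00000000e-02, -5.00000000e-03,
       -2.77555756e-17,  5.00000000e-03,  1.00000000e-02,  1.50000000e-02,
        2.00000000e-02,  2.50000000e-02,  3.00000000e-02,  3.50000000e-02,
        4.00000000e-02,  4.50000000e-02,  5.00000000e-02,  5.50000000e-02,
        6.00000000e-02]))
(array([  0,   0,   0,   0,   0,  29,  80, 109, 133, 380, 303, 143, 124,
       117,  88,  16,   0,   0,   0,   0]), array([-3.0000000e-02, -2.7000000e-02, -2.4000000e-02, -2.1000000e-02,
       -1.8000000e-02, -1.5000000e-02, -1.2000000e-02, -9.0000000e-03,
       -6.0000000e-03, -3.0000000e-03, -6.9388939e-18,  3.0000000e-03,
        6.0000000e-03,  9.0000000e-03,  1.2000000e-02,  1.5000000e-02,
        1.8000000e-02,  2.1000000e-02,  2.4000000e-02,  2.7000000e-02,
        3.0000000e-02]))
```

Run:
```python
from h import *
c=cam('wrist');im,d=robot.snapshot('wrist');p,M,s=tool();W=cloud(d,c);L=((W-p)@M*1000)
cv2.imwrite('pics/w3.png',cv2.resize(im[190:360,180:390,::-1],None,fx=3,fy=3,interpolation=2))
for v in range(212,340,8): print(v,[np.round(L[v,u]).astype(int).tolist() for u in (255,265,275,283,291,300,310)])
```

```text
212 [[7, -16, 14], [8, -10, 12], [7, -4, 13], [14, 1, -9], [14, 5, -9], [8, 11, 12], [7, 17, 13]]
220 [[2, -16, 13], [11, -9, -12], [13, -3, -20], [14, 1, -21], [14, 5, -22], [12, 10, -15], [2, 18, 13]]
228 [[-3, -16, 13], [12, -8, -27], [12, -3, -29], [13, 1, -30], [12, 5, -28], [12, 9, -28], [-3, 18, 14]]
236 [[-8, -17, 13], [8, -8, -29], [8, -3, -29], [8, 1, -29], [8, 5, -29], [9, 9, -30], [7, 14, -26]]
244 [[10, -12, -44], [10, -8, -44], [8, -3, -40], [4, 1, -29], [10, 4, -44], [10, 8, -44], [4, 14, -29]]
252 [[35, -7, -110], [10, -7, -53], [7, -3, -45], [0, 1, -30], [9, 4, -50], [35, 5, -110], [35, 7, -111]]
260 [[35, -7, -114], [10, -7, -61], [3, -3, -47], [-5, 1, -30], [8, 4, -57], [34, 4, -113], [35, 7, -114]]
268 [[35, -6, -119], [10, -7, -69], [0, -3, -49], [-9, 1, -30], [8, 4, -65], [33, 4, -115], [35, 7, -119]]
276 [[35, -6, -123], [30, -4, -114], [-4, -3, -49], [-14, 1, -30], [8, 3, -72], [33, 4, -119], [36, 6, -124]]
284 [[34, -6, -125], [30, -4, -117], [29, -2, -116], [30, 0, -117], [30, 2, -117], [32, 4, -122], [35, 6, -126]]
292 [[33, -6, -127], [29, -4, -119], [28, -2, -119], [29, 0, -120], [29, 2, -119], [31, 4, -123], [34, 6, -128]]
300 [[31, -6, -127], [27, -4, -120], [28, -2, -121], [27, 0, -120], [28, 2, -121], [30, 4, -124], [31, 6, -127]]
308 [[29, -6, -126], [25, -4, -121], [25, -2, -120], [25, 0, -120], [26, 2, -121], [27, 4, -123], [29, 6, -126]]
316 [[27, -6, -127], [21, -4, -117], [-68, -4, 17], [-68, 1, 17], [-2, 3, -83], [26, 4, -124], [27, 6, -126]]
324 [[25, -6, -127], [6, -5, -100], [-75, -5, 18], [-75, 1, 18], [-5, 3, -83], [23, 4, -124], [25, 6, -126]]
332 [[23, -6, -127], [4, -5, -100], [-82, -5, 19], [-82, 1, 19], [-9, 3, -82], [19, 4, -120], [23, 6, -127]]
```

View pics/w3.png

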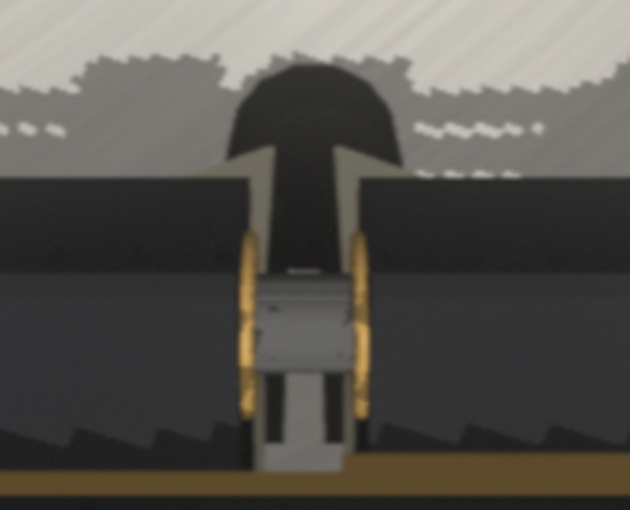

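The pictured fingertips end ~38 mm above the reported TCP, at tool z≈-39 on the front face, while the knob top is at -30. The fingers shut above the knob, so the real tips sit higher than the state says. I'll open and measure again before going lower.

```bash
python3 -m handwheel '[{"x":0,"y":0,"z":0,"wx":0,"wy":0,"wz":0,"claw":60},{"x":0,"y":0,"z":0,"wx":0,"wy":0,"wz":0,"claw":60},{"x":0,"y":0,"z":0,"wx":0,"wy":0,"wz":0,"claw":60},{"x":0,"y":0,"z":0,"wx":0,"wy":0,"wz":0,"claw":60},{"x":0,"y":0,"z":0,"wx":0,"wy":0,"wz":0,"claw":60},{"x":0,"y":0,"z":0,"wx":0,"wy":0,"wz":0,"claw":60}]' 30
python3 - <<'E'
from h import *
c=cam('wrist');im,d=robot.snapshot('wrist');p,M,s=tool();W=cloud(d,c);L=((W-p)@M*1000)
x,y,z=L[...,0],L[...,1],L[...,2]
f=(abs(x)<14)&(abs(y)<70)&(z<-5)&(z>-75)
for lo,hi in [(-60,-40),(-40,-28),(-28,-18),(-18,18),(18,28),(28,40),(40,60)]:
    m=f&(y>lo)&(y<hi); print(lo,hi,m.sum(), np.percentile(z[m],[50,90,97,100]).round(0) if m.any() else '', np.percentile(y[m],[2,98]).round(0) if m.any() else '')
m=f&(abs(y)<18)&(z>-36); print('knob',cv2.minEnclosingCircle(np.stack([x[m],y[m]],-1)))
S=np.load('scene2.npy'); LS=(S-p)@M*1000
m=(abs(LS[...,0])<14)&(abs(LS[...,1])<12)&(LS[...,2]<5)&(LS[...,2]>-80); print(np.histogram(LS[...,2][m],np.arange(-80,6,5)))
E
```

```text
time_s: 6.35
eef_pos: [0.4576, 0.2505, 0.1644]
tcp_rot: [0.0, 0.985, 0.172, 0.0]
wrist_force: [1.1, 0.3, 0.4]
gripper_width: 0.531
grip_force: 0.0
-60 -40 39 [-56. -51. -49. -49.] [-41. -40.]
-40 -28 891 [-60. -47. -43. -37.] [-39. -28.]
-28 -18 657 [-55. -41. -39. -37.] [-28. -25.]
-18 18 3150 [-29. -20. -11.  -6.] [-13.  15.]
18 28 751 [-56. -41. -39. -36.] [23. 28.]
28 40 837 [-60. -48. -44. -39.] [28. 39.]
40 60 6 [-57. -54. -54. -54.] [40. 40.]Traceback (most recent call last):
  File "<stdin>", line 7, in <module>
cv2.error: OpenCV(4.12.0) /io/opencv/modules/imgproc/src/shapedescr.cpp:201: error: (-215:Assertion failed) count >= 0 && (depth == CV_32F || depth == CV_32S) in function 'minEnclosingCircle'
```

The tips measure at tool z -37 when open too, and they are centred on the knob. I'll descend ~36 mm in steps, watching force, then close.

```bash
python3 -m handwheel '[{"x":0,"y":0,"z":10,"wx":0,"wy":0,"wz":0,"claw":60},{"x":0,"y":0,"z":20,"wx":0,"wy":0,"wz":0,"claw":60},{"x":0,"y":0,"z":26,"wx":0,"wy":0,"wz":0,"claw":60},{"x":0,"y":0,"z":30,"wx":0,"wy":0,"wz":0,"claw":60},{"x":0,"y":0,"z":30,"wx":0,"wy":0,"wz":0,"claw":60}]' && python3 -m handwheel '[{"x":0,"y":0,"z":3,"wx":0,"wy":0,"wz":0,"claw":60},{"x":0,"y":0,"z":6,"wx":0,"wy":0,"wz":0,"claw":60},{"x":0,"y":0,"z":6,"wx":0,"wy":0,"wz":0,"claw":40},{"x":0,"y":0,"z":6,"wx":0,"wy":0,"wz":0,"claw":30},{"x":0,"y":0,"z":6,"wx":0,"wy":0,"wz":0,"claw":20},{"x":0,"y":0,"z":6,"wx":0,"wy":0,"wz":0,"claw":10},{"x":0,"y":0,"z":6,"wx":0,"wy":0,"wz":0,"claw":10},{"x":0,"y":0,"z":6,"wx":0,"wy":0,"wz":0,"claw":10},{"x":0,"y":0,"z":6,"wx":0,"wy":0,"wz":0,"claw":10}]' 30
```

```text
time_s: 6.9
eef_pos: [0.4572, 0.2503, 0.1335]
tcp_rot: [0.0, 0.985, 0.172, -0.001]
wrist_force: [0.3, 0.7, 0.5]
gripper_width: 0.655
grip_force: 0.0
time_s: 7.8
eef_pos: [0.4577, 0.2503, 0.1285]
tcp_rot: [0.0, 0.985, 0.172, 0.0]
wrist_force: [0.3, -2.9, 1.1]
gripper_width: 0.342
grip_force: 30.0
```

```bash
python3 -m handwheel '[{"x":0,"y":0,"z":-4,"wx":0,"wy":0,"wz":0,"claw":10},{"x":0,"y":0,"z":-10,"wx":0,"wy":0,"wz":0,"claw":10},{"x":0,"y":0,"z":-20,"wx":0,"wy":0,"wz":0,"claw":10},{"x":0,"y":0,"z":-35,"wx":0,"wy":0,"wz":0,"claw":10},{"x":0,"y":0,"z":-50,"wx":0,"wy":0,"wz":0,"claw":10},{"x":0,"y":0,"z":-60,"wx":0,"wy":0,"wz":0,"claw":10},{"x":0,"y":0,"z":-65,"wx":0,"wy":0,"wz":0,"claw":10},{"x":0,"y":0,"z":-65,"wx":0,"wy":0,"wz":0,"claw":10}]' 35
python3 -c "
from h import *
to(.444,-.2245,.19)
im,d=robot.snapshot('scene');W=cloud(d,cam('scene'));x,y,z=W[...,0],W[...,1],W[...,2]
k=(np.hypot(x-.4577,y-.25)<.12)&(z>.185)&(z<.24)&(im.max(2)>90);A=np.c_[x[k],y[k],1+0*x[k]];print(k.sum(),np.linalg.lstsq(A,z[k],rcond=None)[0],cv2.minEnclosingCircle(W[k][:,:2].astype(np.float32)))"
```

```text
time_s: 8.6
eef_pos: [0.4578, 0.2506, 0.1941]
tcp_rot: [-0.0, 0.985, 0.172, 0.001]
wrist_force: [-0.3, 0.0, -4.6]
gripper_width: 0.338
grip_force: 35.0
now [0.4578 0.2506 0.1941] shift mm [-173.6  442.5    3.9] q [ 0.35  0.33  1.53 -0.    1.28  1.58] F [-0.3  0.  -4.6] g 0.33771376990537116 34.99934256076813 t 8.6
2645 [-0.02448565 -0.00534281  0.22596196] ((0.4600837230682373, 0.24904264509677887), 0.11376680433750153)
```

```bash
python3 -m handwheel '[{"x":-4,"y":10,"z":0,"wx":0,"wy":0,"wz":0,"claw":10},{"x":-12,"y":31,"z":0,"wx":0,"wy":0,"wz":0,"claw":10},{"x":-24,"y":62,"z":0,"wx":0,"wy":0,"wz":0,"claw":10},{"x":-39,"y":100,"z":0,"wx":0,"wy":0,"wz":0,"claw":10},{"x":-55,"y":140,"z":0,"wx":0,"wy":0,"wz":0,"claw":10},{"x":-71,"y":180,"z":0,"wx":0,"wy":0,"wz":0,"claw":10},{"x":-86,"y":220,"z":0,"wx":0,"wy":0,"wz":0,"claw":10},{"x":-102,"y":260,"z":0,"wx":0,"wy":0,"wz":0,"claw":10},{"x":-118,"y":300,"z":0,"wx":0,"wy":0,"wz":0,"claw":10},{"x":-133,"y":340,"z":0,"wx":0,"wy":0,"wz":0,"claw":10},{"x":-147,"y":375,"z":0,"wx":0,"wy":0,"wz":0,"claw":10},{"x":-158,"y":402,"z":0,"wx":0,"wy":0,"wz":0,"claw":10}]' && python3 -m handwheel '[{"x":-7,"y":18,"z":0,"wx":0,"wy":0,"wz":0,"claw":10},{"x":-12,"y":32,"z":0,"wx":0,"wy":0,"wz":0,"claw":10},{"x":-15,"y":40,"z":0,"wx":0,"wy":0,"wz":0,"claw":10},{"x":-15,"y":40,"z":0,"wx":0,"wy":0,"wz":0,"claw":10},{"x":-15,"y":40,"z":0,"wx":0,"wy":0,"wz":0,"claw":10},{"x":-15,"y":40,"z":0,"wx":0,"wy":0,"wz":0,"claw":10}]'
python3 - <<'E'
from h import *
to(.444,-.2245,.0085)
im,d=robot.snapshot('top');W=cloud(d,cam('top'));p=tool()[0];x,y,z=W[...,0],W[...,1],W[...,2]
k=(np.hypot(x-p[0],y-p[1])<.13)&(z>.19)&(z<.225);print('lid',k.sum(),np.median(z[k]),cv2.minEnclosingCircle(W[k][:,:2].astype(np.float32)))
# pot view for the rack
cv2.imwrite('pics/top4.png',cv2.resize(im[140:280,150:300,::-1],None,fx=4,fy=4,interpolation=2)); np.save('top4.npy',W)
r=(im[...,0].astype(int)-im[...,1]>50)&(np.hypot(x-.457,y-.249)<.1); print('red',r.sum(),W[r].mean(0))
if r.sum()>5: print(cv2.minAreaRect(W[r][:,:2].astype(np.float32)))
for q in robot.cut_out('rack_bar','top')[:2]: print(q['conf'],q['pixel'],np.nanmedian(W[q['pixels']],0))
E
```

```text
time_s: 9.85
eef_pos: [0.4435, -0.1839, 0.1928]
tcp_rot: [-0.0, 0.985, 0.171, -0.001]
wrist_force: [0.0, 1.3, -3.7]
gripper_width: 0.344
grip_force: 35.0
time_s: 10.45
eef_pos: [0.4442, -0.223, 0.1934]
tcp_rot: [-0.0, 0.985, 0.172, -0.0]
wrist_force: [0.3, 0.0, -3.3]
gripper_width: 0.342
grip_force: 35.0
now [ 0.4442 -0.223   0.1934] shift mm [ -0.7   1.4 184.9] q [-0.62  0.29  1.59  0.    1.26  0.61] F [ 0.3  0.  -3.3] g 0.3417997782996723 34.99932289123535 t 10.45
lid 886 0.2083228355968023 ((0.44558483362197876, -0.22480688989162445), 0.11395943909883499)
red 192 [0.46681582 0.24580592 0.0860596 ]
((0.45530813932418823, 0.2528676390647888), (0.11740808188915253, 0.10538653284311295), 57.98128890991211)
```

View pics/top4.png

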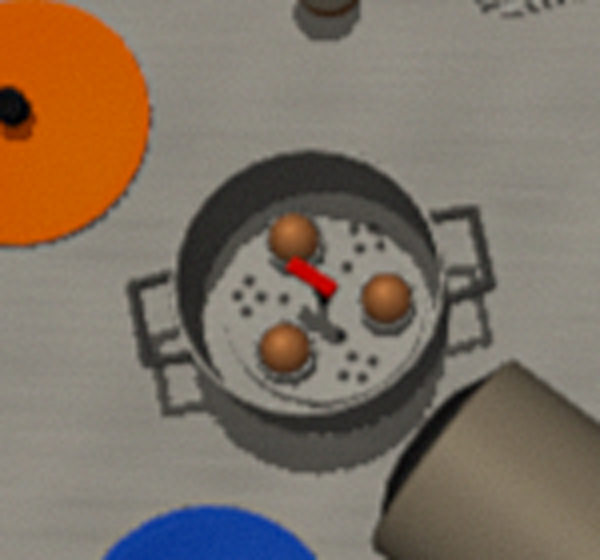

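The lid is held level over the board. The top view of the pot shows the red bar at about (311,276) in the crop, with the eggs at (293,238), (387,298) and (284,350). Next I lower the lid.

```bash
python3 -m handwheel '[{"x":0,"y":1,"z":12,"wx":0,"wy":0,"wz":0,"claw":10},{"x":0,"y":1,"z":35,"wx":0,"wy":0,"wz":0,"claw":10},{"x":0,"y":1,"z":65,"wx":0,"wy":0,"wz":0,"claw":10},{"x":0,"y":1,"z":95,"wx":0,"wy":0,"wz":0,"claw":10},{"x":0,"y":1,"z":125,"wx":0,"wy":0,"wz":0,"claw":10},{"x":0,"y":1,"z":148,"wx":0,"wy":0,"wz":0,"claw":10},{"x":0,"y":1,"z":162,"wx":0,"wy":0,"wz":0,"claw":10},{"x":0,"y":1,"z":170,"wx":0,"wy":0,"wz":0,"claw":10},{"x":0,"y":1,"z":175,"wx":0,"wy":0,"wz":0,"claw":10},{"x":0,"y":1,"z":178,"wx":0,"wy":0,"wz":0,"claw":10},{"x":0,"y":1,"z":180,"wx":0,"wy":0,"wz":0,"claw":10},{"x":0,"y":1,"z":180,"wx":0,"wy":0,"wz":0,"claw":10}]' && python3 -m handwheel '[{"x":0,"y":0,"z":1,"wx":0,"wy":0,"wz":0,"claw":10},{"x":0,"y":0,"z":2,"wx":0,"wy":0,"wz":0,"claw":10},{"x":0,"y":0,"z":2.5,"wx":0,"wy":0,"wz":0,"claw":10},{"x":0,"y":0,"z":2.5,"wx":0,"wy":0,"wz":0,"claw":10}]'
```

```text
time_s: 11.75
eef_pos: [0.4447, -0.2251, 0.0137]
tcp_rot: [0.0, 0.985, 0.172, 0.0]
wrist_force: [0.5, 0.2, -3.5]
gripper_width: 0.345
grip_force: 35.0
time_s: 12.15
eef_pos: [0.4445, -0.2249, 0.0109]
tcp_rot: [0.0, 0.985, 0.172, 0.0]
wrist_force: [-0.5, -0.1, -3.3]
gripper_width: 0.343
grip_force: 35.0
```

Run:
```python
from h import *
W=np.load('top4.npy'); im=cv2.imread('pics/top4.png'); im=cv2.resize(im,(150,140),interpolation=cv2.INTER_AREA)
b=im.astype(int); r=np.zeros((420,560),bool); r[140:280,150:300]=(b[...,2]-b[...,1]>90)&(b[...,1]<60)
z=W[...,2]; r&=(z>.095)&(z<.135); P=W[r]; print(r.sum(),np.argwhere(r).mean(0),P.mean(0),cv2.minAreaRect(P[:,:2].astype(np.float32)))
u,s,v=np.linalg.svd(P[:,:2]-P[:,:2].mean(0)); print('axis deg',np.degrees(np.arctan2(v[0,1],v[0,0])),s)
```

```text
52 [208.53846154 227.28846154] [0.46532217 0.24675206 0.12126773] ((0.46482184529304504, 0.24697503447532654), (0.04299796372652054, 0.013072444126009941), 55.01124572753906)
axis deg -124.49105188185698 [0.09269751 0.02641262]
```

```bash
python3 -m handwheel '[{"x":0,"y":0,"z":1,"wx":0,"wy":0,"wz":0,"claw":10},{"x":0,"y":0,"z":1.5,"wx":0,"wy":0,"wz":0,"claw":10},{"x":0,"y":0,"z":1.5,"wx":0,"wy":0,"wz":0,"claw":10}]' ; python3 -m handwheel '[{"x":0,"y":0,"z":0.6,"wx":0,"wy":0,"wz":0,"claw":10},{"x":0,"y":0,"z":1.0,"wx":0,"wy":0,"wz":0,"claw":10},{"x":0,"y":0,"z":1.0,"wx":0,"wy":0,"wz":0,"claw":10}]'
```

```text
time_s: 12.45
eef_pos: [0.4444, -0.2249, 0.0093]
tcp_rot: [-0.0, 0.985, 0.172, -0.0]
wrist_force: [0.1, -0.2, -3.7]
gripper_width: 0.342
grip_force: 35.0
time_s: 12.75
eef_pos: [0.4445, -0.225, 0.0086]
tcp_rot: [0.0, 0.985, 0.172, 0.0]
wrist_force: [-0.1, -0.6, -1.2]
gripper_width: 0.344
grip_force: 35.0
```

```bash
python3 -m handwheel '[{"x":0,"y":0,"z":0.6,"wx":0,"wy":0,"wz":0,"claw":10},{"x":0,"y":0,"z":0.6,"wx":0,"wy":0,"wz":0,"claw":10}]' && python3 -m handwheel '[{"x":0,"y":0,"z":0,"wx":0,"wy":0,"wz":0,"claw":36},{"x":0,"y":0,"z":0,"wx":0,"wy":0,"wz":0,"claw":60},{"x":0,"y":0,"z":0,"wx":0,"wy":0,"wz":0,"claw":80},{"x":0,"y":0,"z":0,"wx":0,"wy":0,"wz":0,"claw":80},{"x":0,"y":0,"z":0,"wx":0,"wy":0,"wz":0,"claw":80},{"x":0,"y":0,"z":0,"wx":0,"wy":0,"wz":0,"claw":80}]' && python3 -m handwheel '[{"x":0,"y":0,"z":-10,"wx":0,"wy":0,"wz":0,"claw":80},{"x":0,"y":0,"z":-30,"wx":0,"wy":0,"wz":0,"claw":80},{"x":0,"y":0,"z":-70,"wx":0,"wy":0,"wz":0,"claw":80},{"x":0,"y":0,"z":-120,"wx":0,"wy":0,"wz":0,"claw":80},{"x":0,"y":0,"z":-170,"wx":0,"wy":0,"wz":0,"claw":80},{"x":0,"y":0,"z":-200,"wx":0,"wy":0,"wz":0,"claw":80},{"x":0,"y":0,"z":-200,"wx":0,"wy":0,"wz":0,"claw":80}]'
python3 - <<'E'
from h import *
to(.465,.247,.21)
im,d=robot.snapshot('scene');W=cloud(d,cam('scene'));x,y,z=W[...,0],W[...,1],W[...,2]
k=(np.hypot(x-.4445,y+.225)<.13)&(z>.02)&(z<.033);A=np.c_[x[k],y[k],1+0*x[k]]
print('lid',k.sum(),np.median(z[k]),np.linalg.lstsq(A,z[k],rcond=None)[0],cv2.minEnclosingCircle(W[k][:,:2].astype(np.float32)))
b=im.astype(int);r=(b[...,0]-b[...,1]>80)&(b[...,1]<70)&(np.hypot(x-.457,y-.249)<.06)&(z>.09)&(z<.14);P=W[r]
print('bar',r.sum(),P.mean(0),cv2.minAreaRect(P[:,:2].astype(np.float32)), P[:,2].max())
E
```

```text
time_s: 12.95
eef_pos: [0.4445, -0.225, 0.0085]
tcp_rot: [0.0, 0.985, 0.172, 0.0]
wrist_force: [-3.3, 2.2, 4.9]
gripper_width: 0.345
grip_force: 35.0
time_s: 13.55
eef_pos: [0.4445, -0.2249, 0.0078]
tcp_rot: [0.0, 0.985, 0.172, -0.0]
wrist_force: [0.5, -0.2, 1.4]
gripper_width: 0.778
grip_force: 0.0
time_s: 14.25
eef_pos: [0.4466, -0.2263, 0.2134]
tcp_rot: [0.004, 0.985, 0.172, 0.004]
wrist_force: [-0.4, -0.1, 0.7]
gripper_width: 0.871
grip_force: 0.0
now [ 0.4466 -0.2263  0.2134] shift mm [ 177.4 -439.2    0.7] q [-0.62  0.27  1.56 -0.    1.3   0.6 ] F [-0.4 -0.1  0.7] g 0.871408815846704 0.0 t 14.25
lid 2216 0.02666927865545752 [ 0.000945   -0.00034009  0.02636233] ((0.448589026927948, -0.23062168061733246), 0.11863791197538376)
bar 51 [0.46904829 0.24884071 0.12377173] ((0.46926984190940857, 0.24889591336250305), (0.03822338953614235, 0.011311078444123268), 58.17601776123047) 0.12862540112133483
```

The lid lies flat on the board (median z 0.027, tilt ≈0). Next I go over the rack with a 36° turn and look with the wrist camera.

```bash
python3 -m handwheel '[{"x":19,"y":-46,"z":0,"wx":0,"wy":0,"wz":-8,"claw":80},{"x":178,"y":-440,"z":0,"wx":0,"wy":0,"wz":-16,"claw":80},{"x":178,"y":-440,"z":0,"wx":0,"wy":0,"wz":-24,"claw":80},{"x":178,"y":-440,"z":0,"wx":0,"wy":0,"wz":-30,"claw":80},{"x":178,"y":-440,"z":0,"wx":0,"wy":0,"wz":-36,"claw":80},{"x":178,"y":-440,"z":0,"wx":0,"wy":0,"wz":-36,"claw":80},{"x":178,"y":-440,"z":0,"wx":0,"wy":0,"wz":-36,"claw":80},{"x":178,"y":-440,"z":0,"wx":0,"wy":0,"wz":-36,"claw":80},{"x":178,"y":-440,"z":0,"wx":0,"wy":0,"wz":-36,"claw":80},{"x":178,"y":-440,"z":0,"wx":0,"wy":0,"wz":-36,"claw":80},{"x":178,"y":-440,"z":0,"wx":0,"wy":0,"wz":-36,"claw":80},{"x":178,"y":-440,"z":0,"wx":0,"wy":0,"wz":-36,"claw":80}]' && python3 -m handwheel '[{"x":0,"y":0,"z":0,"wx":0,"wy":0,"wz":0,"claw":80},{"x":0,"y":0,"z":0,"wx":0,"wy":0,"wz":0,"claw":80}]'
cat > bar.py <<'E'
from h import *
c=cam('wrist');im,d=robot.snapshot('wrist');p,M,s=tool();W=cloud(d,c);L=((W-p)@M*1000);x,y,z=W[...,0],W[...,1],W[...,2]
b=im.astype(int);r=(b[...,0]-b[...,1]>80)&(b[...,1]<70)&(np.hypot(x-.46,y-.249)<.06)&(z>.09)&(z<.3);P=W[r]
print('bar',r.sum(),P.mean(0),np.percentile(P[:,2],[5,50,95]))
t=r&(z>np.percentile(P[:,2],90)-.006); q=cv2.minAreaRect(L[t][:,:2].astype(np.float32)); print('L rect',q,'world',M@np.r_[q[0],0]/1000+p)
u,s,v=np.linalg.svd(L[t][:,:2]-L[t][:,:2].mean(0)); print('bar angle in tool deg',np.degrees(np.arctan2(v[0,1],v[0,0])))
cv2.imwrite('pics/wr.png',im[...,::-1]); to(.466,.249,.2)
f=(abs(L[...,0])<12)&(abs(L[...,1])<60)&(L[...,2]<-5)&(L[...,2]>-60); print('tip z',np.percentile(L[f][:,2],[99,100]) if f.any() else '')
E
python3 bar.py
```

```text
time_s: 15.5
eef_pos: [0.4624, 0.2491, 0.2065]
tcp_rot: [0.0, 0.884, 0.468, -0.001]
wrist_force: [0.8, -0.4, 0.9]
gripper_width: 0.87
grip_force: 0.0
time_s: 15.7
eef_pos: [0.4633, 0.2481, 0.2076]
tcp_rot: [0.0, 0.884, 0.467, -0.0]
wrist_force: [0.5, -0.3, 0.8]
gripper_width: 0.869
grip_force: 0.0
bar 489 [0.46267542 0.24586484 0.12259416] [0.12120072 0.1226519  0.1238695 ]
L rect ((1.7693901062011719, -0.05967855453491211), (11.620132446289062, 42.534584045410156), 86.71870422363281) world [0.46438046 0.24967278 0.20776057]
bar angle in tool deg 177.5809719200601
now [0.4634 0.2482 0.2078] shift mm [2.1 1.7 7.8] q [ 0.35  0.33  1.49 -0.    1.32  0.95] F [-0.7 -0.3  0.1] g 0.8665209478872513 0.0 t 15.75
tip z [-37.49474881 -36.47386105]
```

View pics/wr.png

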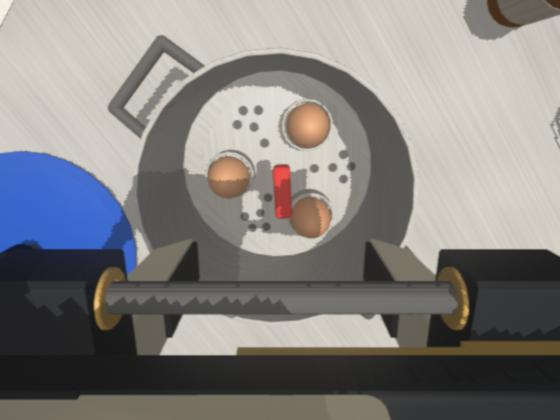

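The wrist view shows the red bar at (282,190), nearly parallel to the tool's x axis and centred between the fingers. The three eggs are below it at (308,125), (230,176) and (311,215). The bar top at z 0.123 is as expected. I'll descend 147 mm with the same measured 37 mm tip offset.

```bash
python3 -m handwheel '[{"x":2,"y":0,"z":20,"wx":0,"wy":0,"wz":-2.4,"claw":60},{"x":2,"y":0,"z":50,"wx":0,"wy":0,"wz":-2.4,"claw":60},{"x":2,"y":0,"z":80,"wx":0,"wy":0,"wz":-2.4,"claw":60},{"x":2,"y":0,"z":105,"wx":0,"wy":0,"wz":-2.4,"claw":60},{"x":2,"y":0,"z":115,"wx":0,"wy":0,"wz":-2.4,"claw":60},{"x":2,"y":0,"z":115,"wx":0,"wy":0,"wz":-2.4,"claw":60}]' && python3 bar.py && python3 -m handwheel '[{"x":0,"y":0,"z":10,"wx":0,"wy":0,"wz":0,"claw":60},{"x":0,"y":0,"z":20,"wx":0,"wy":0,"wz":0,"claw":60},{"x":0,"y":0,"z":27,"wx":0,"wy":0,"wz":0,"claw":60},{"x":0,"y":0,"z":32,"wx":0,"wy":0,"wz":0,"claw":60},{"x":0,"y":0,"z":32,"wx":0,"wy":0,"wz":0,"claw":60}]'
```

```text
time_s: 16.35
eef_pos: [0.4639, 0.2502, 0.0919]
tcp_rot: [-0.0, 0.874, 0.486, -0.001]
wrist_force: [0.1, -0.0, 0.2]
gripper_width: 0.65
grip_force: 0.0
bar 1333 [0.46814623 0.25733383 0.12284086] [0.11851223 0.12252609 0.12376587]
L rect ((6.85789680480957, 0.44083547592163086), (46.323997497558594, 12.563239097595215), 0.3608664274215698) world [0.46875332 0.25621085 0.09313127]
bar angle in tool deg -172.24626506126083
now [0.4648 0.2506 0.0931] shift mm [  -0.7    1.9 -106.9] q [ 0.35  0.44  1.65 -0.    1.04  0.91] F [0.2 0.1 1. ] g 0.6508640946995415 0.0 t 16.4
tip z [-26.9436459  -25.84683133]
time_s: 16.9
eef_pos: [0.4639, 0.2508, 0.06]
tcp_rot: [-0.0, 0.874, 0.486, -0.001]
wrist_force: [-1.2, -0.2, 0.7]
gripper_width: 0.653
grip_force: 0.0
```

```bash
python3 -m handwheel '[{"x":3,"y":0,"z":0,"wx":0,"wy":0,"wz":0,"claw":50},{"x":3,"y":0,"z":0,"wx":0,"wy":0,"wz":0,"claw":40},{"x":3,"y":0,"z":0,"wx":0,"wy":0,"wz":0,"claw":30},{"x":3,"y":0,"z":0,"wx":0,"wy":0,"wz":0,"claw":20},{"x":3,"y":0,"z":0,"wx":0,"wy":0,"wz":0,"claw":12},{"x":3,"y":0,"z":0,"wx":0,"wy":0,"wz":0,"claw":2},{"x":3,"y":0,"z":0,"wx":0,"wy":0,"wz":0,"claw":2},{"x":3,"y":0,"z":0,"wx":0,"wy":0,"wz":0,"claw":2},{"x":3,"y":0,"z":0,"wx":0,"wy":0,"wz":0,"claw":2},{"x":3,"y":0,"z":0,"wx":0,"wy":0,"wz":0,"claw":2}]' 45 ; python3 -m handwheel '[{"x":0,"y":0,"z":0,"wx":0,"wy":0,"wz":0,"claw":2},{"x":0,"y":0,"z":0,"wx":0,"wy":0,"wz":0,"claw":2}]'
```

```text
time_s: 17.9
eef_pos: [0.4661, 0.2535, 0.0608]
tcp_rot: [0.0, 0.874, 0.486, 0.0]
wrist_force: [1.6, 0.8, -2.1]
gripper_width: 0.146
grip_force: 45.0
time_s: 18.1
eef_pos: [0.4661, 0.2536, 0.0608]
tcp_rot: [0.0, 0.874, 0.486, 0.0]
wrist_force: [1.7, -0.3, -1.1]
gripper_width: 0.153
grip_force: 45.0
```

The bar is gripped (14 mm, 45 N). Next is a gentle straight lift.

```bash
python3 -m handwheel '[{"x":0,"y":0,"z":-1,"wx":0,"wy":0,"wz":0,"claw":2},{"x":0,"y":0,"z":-3,"wx":0,"wy":0,"wz":0,"claw":2},{"x":0,"y":0,"z":-6,"wx":0,"wy":0,"wz":0,"claw":2},{"x":0,"y":0,"z":-10,"wx":0,"wy":0,"wz":0,"claw":2},{"x":0,"y":0,"z":-13,"wx":0,"wy":0,"wz":0,"claw":2},{"x":0,"y":0,"z":-15,"wx":0,"wy":0,"wz":0,"claw":2},{"x":0,"y":0,"z":-15,"wx":0,"wy":0,"wz":0,"claw":2}]'; python3 -m handwheel '[{"x":0,"y":0,"z":-3,"wx":0,"wy":0,"wz":0,"claw":2},{"x":0,"y":0,"z":-8,"wx":0,"wy":0,"wz":0,"claw":2},{"x":0,"y":0,"z":-16,"wx":0,"wy":0,"wz":0,"claw":2},{"x":0,"y":0,"z":-26,"wx":0,"wy":0,"wz":0,"claw":2},{"x":0,"y":0,"z":-38,"wx":0,"wy":0,"wz":0,"claw":2},{"x":0,"y":0,"z":-50,"wx":0,"wy":0,"wz":0,"claw":2},{"x":0,"y":0,"z":-60,"wx":0,"wy":0,"wz":0,"claw":2},{"x":0,"y":0,"z":-66,"wx":0,"wy":0,"wz":0,"claw":2},{"x":0,"y":0,"z":-69,"wx":0,"wy":0,"wz":0,"claw":2},{"x":0,"y":0,"z":-70,"wx":0,"wy":0,"wz":0,"claw":2},{"x":0,"y":0,"z":-70,"wx":0,"wy":0,"wz":0,"claw":2}]'
```

```text
time_s: 18.8
eef_pos: [0.4662, 0.2536, 0.0762]
tcp_rot: [0.0, 0.874, 0.486, 0.0]
wrist_force: [-0.0, -0.3, -5.4]
gripper_width: 0.147
grip_force: 45.0
time_s: 19.9
eef_pos: [0.4658, 0.2535, 0.1455]
tcp_rot: [0.0, 0.874, 0.486, -0.0]
wrist_force: [0.1, -0.1, -5.0]
gripper_width: 0.145
grip_force: 45.0
```

Weight is 5 N, which matches the rack with its eggs. I'll lift another 85 mm, then check.

```bash
python3 -m handwheel '[{"x":0,"y":0,"z":-3,"wx":0,"wy":0,"wz":0,"claw":2},{"x":0,"y":0,"z":-9,"wx":0,"wy":0,"wz":0,"claw":2},{"x":0,"y":0,"z":-18,"wx":0,"wy":0,"wz":0,"claw":2},{"x":0,"y":0,"z":-30,"wx":0,"wy":0,"wz":0,"claw":2},{"x":0,"y":0,"z":-43,"wx":0,"wy":0,"wz":0,"claw":2},{"x":0,"y":0,"z":-56,"wx":0,"wy":0,"wz":0,"claw":2},{"x":0,"y":0,"z":-68,"wx":0,"wy":0,"wz":0,"claw":2},{"x":0,"y":0,"z":-77,"wx":0,"wy":0,"wz":0,"claw":2},{"x":0,"y":0,"z":-82,"wx":0,"wy":0,"wz":0,"claw":2},{"x":0,"y":0,"z":-85,"wx":0,"wy":0,"wz":0,"claw":2},{"x":0,"y":0,"z":-85,"wx":0,"wy":0,"wz":0,"claw":2}]'
python3 - <<'E'
from h import *
im,d=robot.snapshot('scene');W=cloud(d,cam('scene'));x,y,z=W[...,0],W[...,1],W[...,2]
cv2.imwrite('pics/hold.png',cv2.resize(im[130:330,230:430,::-1],None,fx=3,fy=3,interpolation=2))
b=im.astype(int);e=(b[...,0]-b[...,2]>35)&(z>.15)&(z<.28)&(np.hypot(x-.462,y-.25)<.1)&(b[...,1]>50)
n,lab,st,ce=cv2.connectedComponentsWithStats(e.astype(np.uint8))
for i in range(1,n):
    if st[i,4]>20: print('egg',st[i,4],ce[i].round(),W[lab==i].mean(0).round(3),'zmax',np.nanmax(z[lab==i]).round(3))
k=(z>.15)&(z<.185)&(np.hypot(x-.462,y-.25)<.1)&~e; A=np.c_[x[k],y[k],1+0*x[k]]; print('plate',k.sum(),np.percentile(z[k],[2,50,98]),np.linalg.lstsq(A,z[k],rcond=None)[0])
k=(np.hypot(x-.4445,y+.225)<.13)&(z>.02)&(z<.08);print('lid on board',k.sum(),np.median(z[k]),z[k].max())
E
```

```text
time_s: 21.0
eef_pos: [0.466, 0.2536, 0.2309]
tcp_rot: [0.0, 0.874, 0.486, 0.0]
wrist_force: [-0.1, 0.3, -5.1]
gripper_width: 0.148
grip_force: 45.0
egg 25 [327. 207.] [0.468 0.197 0.244] zmax 0.251
egg 35 [327. 216.] [0.474 0.208 0.223] zmax 0.231
egg 105 [362. 224.] [0.426 0.286 0.235] zmax 0.248
egg 206 [333. 243.] [0.522 0.28  0.233] zmax 0.248Traceback (most recent call last):
  File "<stdin>", line 8, in <module>
    return _quantile_unchecked(
        a, q, axis, out, overwrite_input, method, keepdims, weights)
    return _ureduce(a,
                    func=_quantile_ureduce_func,
    ...<5 lines>...
                    overwrite_input=overwrite_input,
                    method=method)
    r = func(a, **kwargs)
    result = _quantile(arr,
                       quantiles=q,
    ...<2 lines>...
                       out=out,
                       weights=wgt)
    slices_having_nans = np.isnan(arr[-1, ...])
                                  ~~~^^^^^^^^^
IndexError: index -1 is out of bounds for axis 0 with size 0
```

View pics/hold.png

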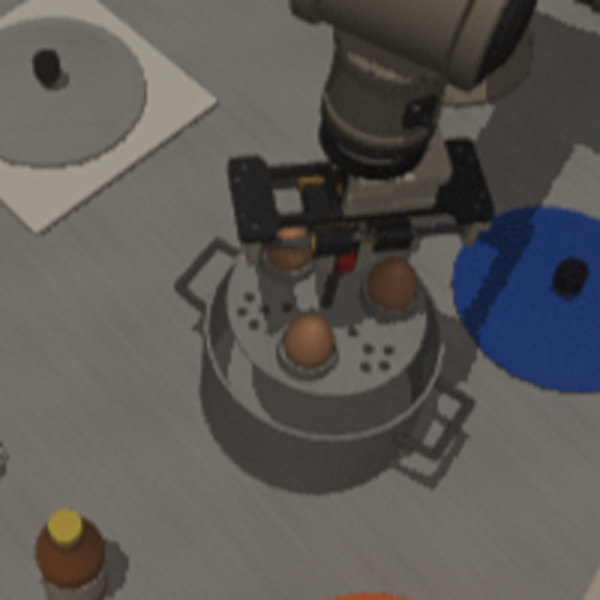

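The picture shows the rack hanging level over the pot with all three eggs in their cups at about (290,247), (391,283) and (309,342). Their tips are at z≈0.248, so the feet are at ~0.175, clear of the 0.140 rim. The lid is flat on the board. Now I hold.

```bash
for i in 1 2 3 4; do python3 -m handwheel '[{"x":0,"y":0,"z":0,"wx":0,"wy":0,"wz":0,"claw":2},{"x":0,"y":0,"z":0,"wx":0,"wy":0,"wz":0,"claw":2},{"x":0,"y":0,"z":0,"wx":0,"wy":0,"wz":0,"claw":2},{"x":0,"y":0,"z":0,"wx":0,"wy":0,"wz":0,"claw":2},{"x":0,"y":0,"z":0,"wx":0,"wy":0,"wz":0,"claw":2},{"x":0,"y":0,"z":0,"wx":0,"wy":0,"wz":0,"claw":2},{"x":0,"y":0,"z":0,"wx":0,"wy":0,"wz":0,"claw":2},{"x":0,"y":0,"z":0,"wx":0,"wy":0,"wz":0,"claw":2},{"x":0,"y":0,"z":0,"wx":0,"wy":0,"wz":0,"claw":2},{"x":0,"y":0,"z":0,"wx":0,"wy":0,"wz":0,"claw":2},{"x":0,"y":0,"z":0,"wx":0,"wy":0,"wz":0,"claw":2},{"x":0,"y":0,"z":0,"wx":0,"wy":0,"wz":0,"claw":2}]' | tr '\n' ' '; echo; done
python3 - <<'E'
from h import *
im,d=robot.snapshot('scene');W=cloud(d,cam('scene'));x,y,z=W[...,0],W[...,1],W[...,2]
k=(np.hypot(x-.462,y-.25)<.1)&(z>.17)&(z<.20);A=np.c_[x[k],y[k],1+0*x[k]];print('plate',k.sum(),np.median(z[k]),np.linalg.lstsq(A,z[k],rcond=None)[0])
print(robot.job_done())
E
```

```text
time_s: 22.25 eef_pos: [0.466, 0.2536, 0.2308] tcp_rot: [0.0, 0.874, 0.486, -0.0] wrist_force: [-0.4, -0.3, -4.8] gripper_width: 0.151 grip_force: 45.0 
time_s: 23.45 eef_pos: [0.466, 0.2536, 0.2308] tcp_rot: [0.0, 0.874, 0.486, -0.0] wrist_force: [-1.0, 0.1, -5.1] gripper_width: 0.151 grip_force: 45.0 
time_s: 24.65 eef_pos: [0.466, 0.2536, 0.2308] tcp_rot: [0.0, 0.874, 0.486, -0.0] wrist_force: [-0.3, -0.1, -5.8] gripper_width: 0.147 grip_force: 45.0 
time_s: 25.85 eef_pos: [0.466, 0.2535, 0.2308] tcp_rot: [0.0, 0.874, 0.486, -0.0] wrist_force: [0.2, -0.2, -5.3] gripper_width: 0.148 grip_force: 45.0 
plate 1770 0.19029664264051876 [ 0.00243672 -0.00359157  0.19026303]
the job is handed in; nothing more can be done
None
```

I handed the job in at about 26 s: the lid lies flat, knob up, on the white board, and the rack with its three eggs was held level and still above the pot for over 4 s and is still held; the first grip on the knob closed on air because the real fingertips sit about 37 mm above the reported TCP, so I corrected for that.

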